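# Pop the desk power hatch and switch the sockets on

## Robot

A 6-joint arm with a two-finger parallel gripper is mounted at the origin on the work surface. World frame = base frame: x ahead of the robot, y to its left, z up, the work surface at z = 0. Lengths are in mm, angles in rad, forces in N, time in s.
With the tool pointing down it reaches from about 350 to 875 mm from the base axis. Payload 4.2 kg.
Tool frame: the origin (TCP) lies midway between the tips of the shut fingers; the grasp point (between the pads) lies 19 mm behind it; z points along the fingers, y is the line along which they close (so a half turn about z gives the same grasp; the last joint's range is limited). The gripper opens to 85 mm and grips with 20 to 120 N. Pads are 22 mm wide; open, the fingers measure 114 mm over their backs; the gripper's body (76 mm by 85 mm) begins 54 mm behind the grasp point. The pads swing forward as they close: fully open they stand 13 mm farther back than shut.
Start: joints at [1.551, 0.385, 0.008, 0, -1.194, -0.259], TCP at [171.969, 600.854, 231.312] pointing down, gripper open.
Joint ranges: [-3.14, 3.14], [-1.21, 2.06], [-1.07, 1.41], [-3.16, 2.05], [-2.99, -0.16], [-3.1, 3.1]. Speed limits (rad/s): [2.79, 2.79, 3.14, 3.14, 3.14, 3.14].

## Interface

Orientations are given as a unit quaternion [x, y, z, w].
In Python, from bench import arm gives the robot as it stands.
- The arm moves only by the tool send_rows, never from a script. Its argument "targets" is a list of rows, each an object of numbers: "gripper": the gripper command: -1 is fully open, 1 is shut, values between are in proportion; "x", "y", "z": the shift along the tool's x, y, z in cm; "ax", "ay", "az": the turn, a rotation vector about the tool's x, y, z in degrees. A call has 1 to 5 rows; each row shifts and turns the commanded pose from where the row before left it, along the tool's axes as they then stand; what a row does not reach is not made up. A row lasts 1/12 s, in which the tool goes at most 41.7 mm and 7.16 degrees, less where a joint would pass 70% of its speed; a pose out of reach is approached as far as the arm can. A call is refused whole if a number of a shift passes 4.17 or a number of a turn 7.16, either way. A call with a gripper value outside its range is refused whole. The fingers move at their own pace and stop on an object; the grip force is fixed at half the most. Time passes only in rows, so rows that do not move let the fingers close. It gives the time, the measured TCP pose, the force, the opening and the grip force at its end, in the units of the state.
- arm.read_state(): the state, without advancing time (a new reading comes with each control period).
- arm.get_image(name): name is "scene" or "top" or "wrist"; returns (picture, depth): 420x560x3 uint8, red, green, blue; 420x560 float32, mm along the optical axis (not along the pixel's ray), 0 where there is no reading.
- arm.camera_model(name): a dict with "fx", "fy", "cx", "cy" (pixels), "cam_to_world" (4x4, takes a point from camera to world coordinates). Camera axes: x right, y down, z forward; pixel columns grow to the right and rows downward; lengths in mm; the calibration is good to about 2 mm. A picture is of the moment at which its call begins: read the wrist's pose just before it. camera_model takes no time and is no camera call; for the wrist camera it gives the pose at the moment of the call.
- arm.job_done(): hands the job in; it is judged then, once.
Trained networks look in the newest picture that a camera, given by its name, has taken for a name from the list of things; names that differ only in an ending like _2 or _b are one class to them, and where a whole thing is asked for, a point or a joint stands for the part that bears it (a point fixed in the world has none). Each returns a list of dicts, best first, with "score" (0 to 1); they miss things now and then, are a little off and sometimes report something else, mostly with a low value. They report only what shows in the picture. A call takes as long as a camera call.
- arm.boxes_of(camera, thing): "rect" ([left, top, width, height] in pixels, round what is visible of it).
The state is a dict: "clock": time; "joints": joint angles; "joint_vel": joint speeds; "joint_efforts": joint torques, N m; "position": TCP position; "ee_rot": TCP orientation; "contact_force": force on the tool from outside, world axes, zero at the start; "wrist_torque": the same for the moment, N m; "gripper_width": finger opening in mm; "grasp_force": force on a finger pad.
Only numpy, scipy, OpenCV 4.12 (cv2) and the standard library are available. Lean on these libraries where they do the work, as an engineer would, in place of code of your own. Each camera call takes 0.05 s, during which the arm holds its last target. There are 200 camera calls.

## Task

Two push-to-open boxes sit on the desk: the wide one holds the power sockets, the narrow one the data ports. With shut fingers press the front edge of the wide box's hatch down once and let go so that it springs up, wait a good second without touching it to be sure it stays open by itself, then press down the raised near end of the rocker switch inside so that the sockets are on, and move clear. Press gently, do not help, hold or re-shut the hatch, leave the narrow box shut, and do not move or pick up anything else on the desk.

Things in the scene. Friction and masses are not known exactly. Their poses are not given: they have to be found in the camera images.
- power_box: wide desk power box, 230 wide x 130 deep x 80 mm high, fixed; grey housing, a plain aluminium hatch forms its whole top. Origin: centre of the underside; x runs from its front (robot side) to the hinge at the back, y left, z up. Left or right of the narrow box, turned up to 0.35 rad. Front and side walls are 66 mm high: an 8 mm gap runs under the hatch's edges
- power_hatch (a joint): wide hatch, 121 x 230 x 6 mm plate, hinge line along y at box x +60, z 77 mm. Rad: 0 shut and latched, -0.05 pressed to its firm stop (front edge 6 mm down, about 4 N; under 4 mm does nothing), 1.75 fully open, upright, edge 200 mm above the desk. Let go after the press, a damped spring follows the finger up, opens it fully in about 1 s and holds it. Pushed shut it latches again
- power_latch (a joint): hidden sideways pin of the wide hatch's push-push latch, in m: 0 latched, about +0.005 pressed in, -0.003 to 0 after opening; below -0.004 only while an opened hatch is being pushed shut again
- power_press (a point): where to press the wide hatch: a patch of fine dark ribs 40 mm long at the middle of its front edge; this point is on the top face, 16 mm back from the front edge (box x -49, y 0, z 80 mm when shut); moves with the hatch
- power_switch (a joint): white rocker under the wide hatch, 40 (box x) x 26 mm, pivot along y at box x -18, y -83, z 62 mm: right-hand end seen from the robot. Rad: 0 off (near half tilted up, its edge 69 mm above the desk, far half level at 62), 0.34 on (near half level at 62 mm, firm stop). About 3 N turns it; it stays as left. Panel round it at 52 mm; inner face of the 66 mm front wall at box x -61
- switch_press (a point): where to press the rocker: middle of its near half, on its face (box x -31, y -83 mm; z 67 mm when off, 62 mm when on)
- data_box: narrow data box, 130 wide x 130 deep x 80 mm high, fixed; otherwise the same build and finish as the wide box. Origin and axes alike. To be left shut
- data_hatch (a joint): hatch of the narrow box, same latch: 0 = shut, 1.75 = open, rad
- trackball: black trackball mouse with a ball, 125 x 75 x 47 mm, origin under its centre, loose bystander on the far side of the boxes
- mug: white mug, 80 mm across, 92 mm high, origin under its centre, loose bystander left of the boxes
- marker: marker pen lying down, 132 mm long, 19 mm thick, origin under its centre, along its x, loose bystander in front of the boxes
- stapler: black stapler, 132 x 34 x 52 mm, origin under its centre, loose bystander in front of the boxes
- notepad: notepad with black cover, 210 x 148 x 16 mm, origin under its centre, loose bystander right of the boxes
- figurine: small figurine on a round foot, 34 mm across, 70 mm high, origin under its foot, loose bystander standing between the two boxes
- wrist_rest: blue gel wrist rest, 85 x 140 x 18 mm, origin under its centre, loose bystander on the far side of the boxes

How it is judged (in metres and radians):
On the way, in this order (a step that is already met when the one before it is completed fails the run):
1. the wide hatch is pressed in past its latch (value of joint power_hatch below -0.03 rad and contact force between the fingers and power_box above 0.5 N).
2. the wide hatch has sprung open and stands open by itself for a second, untouched, the switch still off (value of joint power_hatch above 1.5 rad and value of joint power_switch below 0.1 rad and contact force between each of the arm, the fingers and power_box below 0.1 N), for 0.8 s.
3. the rocker switch is pressed on (value of joint power_switch above 0.26 rad), for 0.1 s.
At the end, for the whole second after the job is handed in: The wide hatch stands open by itself (over 1.5 of 1.75 rad), its rocker is on (over 0.26 of 0.34 rad) and the narrow hatch is still shut (under 0.1 rad) (value of joint power_hatch above 1.5 rad and value of joint power_switch above 0.26 rad and value of joint data_hatch below 0.1 rad); the robot touches nothing.
It fails at once if the narrow box's hatch was popped open (value of joint data_hatch above 0.1 rad).
It fails at once if the wide hatch was pushed shut again after it had opened (pressed more than once) (value of joint power_latch below -0.004 m).
It fails at once if the opened hatch was held, pushed or lifted round by hand (over 2 N on it beyond 1.25 rad) (value of joint power_hatch above 1.25 rad and contact force between any of the arm, the fingers and power_hatch_c0 above 2 N).
It fails at once if the hatch, the switch or either box was pressed with more than 40 N (contact force between the fingers and power_box above 40 N or contact force between the fingers and data_box above 40 N).
It fails at once if something else on the desk was picked up, knocked over or moved more than 20 mm (distance of any of trackball, mug, marker, stapler, notepad, figurine, wrist_rest from where it was at the start of the episode above 0.02 m).
It also fails if it takes over 45 s, if anything falls off the work surface, if the arm or the gripper's body presses on something with over 40 N, if the wrist force passes 120 N, or if a joint passes its speed limit or range.

## Working session

There is one attempt and no reset: what is moved stays moved. The work goes in short steps, Python scripts to look and compute and a tool call to move; the robot and the scene stay as the last step left them, time stands still between calls to the robot, and variables do not carry over. Pictures are saved under pics/ and viewed, at most 10 in all, crops included, and the job is handed in when it is done.

Besides the shell and the picture viewer there is one more tool, called after "Emit:" in YAML: its name, and indented under it one key for each argument. send_rows: Moves the arm, as the interface text tells. Its arguments: {"type":"object","properties":{"targets":{"type":"array"}},"required":["targets"]}

```bash
mkdir -p pics; cat > h.py <<'E'
import numpy as np,cv2
from bench import arm
def shot(n,f):
    m=arm.camera_model(n);im,d=arm.get_image(n);cv2.imwrite('pics/'+f,im[:,:,::-1]);np.savez('pics/'+f+'.npz',im=im,d=d,**{k:np.array(v) for k,v in m.items()});return im,d,m
def world(m,u,v,z):
    c=np.array([(u-m['cx'])/m['fx']*z,(v-m['cy'])/m['fy']*z,z,np.ones_like(z)]);return (np.array(m['cam_to_world'])@c.reshape(4,-1))[:3].T
E
python3 - <<'E'
from h import *
s=arm.read_state();print(s)
for c in ['top','scene']:
    im,d,m=shot(c,c+'1.png')
    for t in ['power_box','data_box','power_press','power_hatch','figurine','marker','stapler','mug']:
        print(c,t,[(r['rect'],round(r['score'],2)) for r in arm.boxes_of(c,t)][:3])
E
```

```text
{'clock': 0.0, 'joints': array([ 1.55061205e+00,  3.85532169e-01,  6.65136937e-03, -4.91248058e-04,
       -1.19399019e+00, -2.58599724e-01]), 'joint_vel': array([-6.14089528e-04,  7.93299727e-05,  2.12102009e-04, -1.58312661e-03,
        6.84136194e-04,  4.79537633e-04]), 'joint_efforts': array([ 3.24326093e-04, -3.92286694e+01,  1.88403279e+01,  4.18608114e+00,
       -4.68946091e-03, -2.16077694e-06]), 'position': array([171.81530882, 600.32544397, 230.24744363]), 'ee_rot': array([ 9.90287502e-01, -1.39030697e-01, -1.03312832e-04,  1.05712029e-03]), 'contact_force': array([ 0.2117054 , -0.9233864 ,  0.49513401]), 'wrist_torque': array([-0.04605497, -0.0222435 ,  0.03203652]), 'grasp_force': 0.0, 'gripper_width': 85.07179428883514}
top power_box [([146.4, 196.8, 94.7, 76.3], 0.78)]
top data_box [([317.0, 205.6, 53.1, 59.6], 0.73)]
top power_press [([145.0, 201.8, 95.8, 68.1], 0.98)]
top power_hatch [([145.8, 203.6, 95.1, 65.6], 0.6)]
top figurine []
top marker [([198.2, 287.4, 50.0, 4.0], 0.82)]
top stapler [([294.2, 279.5, 48.8, 22.1], 0.61)]
top mug [([71.8, 211.2, 46.4, 32.7], 0.62)]
scene power_box [([318.0, 210.7, 85.8, 57.3], 0.67)]
scene data_box [([208.6, 175.8, 56.5, 52.1], 0.86)]
scene power_press [([320.7, 211.7, 84.8, 40.6], 0.98)]
scene power_hatch [([322.8, 209.8, 81.1, 40.1], 0.84)]
scene figurine [([273.1, 236.7, 6.5, 25.6], 0.69), ([211.6, 172.5, 50.8, 39.9], 0.63)]
scene marker [([330.3, 196.6, 42.5, 18.4], 0.55)]
scene stapler [([259.9, 168.7, 35.9, 22.1], 0.62)]
scene mug [([435.4, 250.6, 41.6, 43.8], 0.55)]
```

View pics/top1.png

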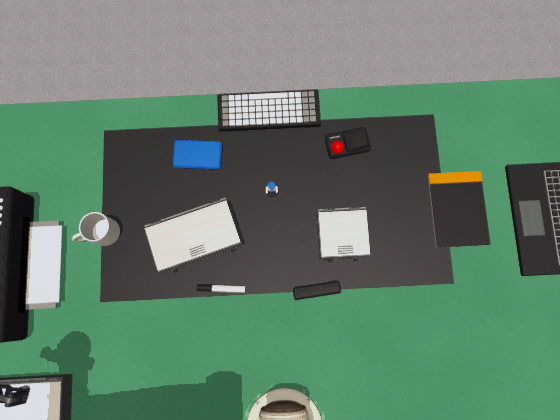

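```bash
python3 - <<'E'
import numpy as np,cv2
from h import world
m=np.load('pics/top1.png.npz');d=m['d'];m={k:m[k] for k in m}
v,u=np.mgrid[:420,:560]
P=world(m,u.ravel(),v.ravel(),d.ravel().astype(float)).reshape(420,560,3)
print(m['fx'],m['cam_to_world'])
for n,(l,t,w,h) in dict(power=(140,190,106,88),data=(312,200,64,70)).items():
    Q=P[t:t+h,l:l+w];ok=(abs(Q[...,2]-80)<7)&(d[t:t+h,l:l+w]>0)
    p=Q[ok];r=cv2.minAreaRect(p[:,:2].astype(np.float32));print(n,len(p),np.median(p[:,2]),r,cv2.boxPoints(r).round(0).tolist())
E
```

```text
492.94079591750676 [[-5.21515902e-02 -9.78435824e-01  1.99858823e-01  2.99803159e+02]
 [-9.98639156e-01  5.10525769e-02 -1.06522684e-02 -1.58060138e+01]
 [ 2.19253145e-04 -2.00142379e-01 -9.79766799e-01  1.38211012e+03]
 [ 0.00000000e+00  0.00000000e+00  0.00000000e+00  1.00000000e+00]]
power 3967 80.30368707731259 ((514.8600463867188, 220.9093475341797), (131.0633087158203, 230.16043090820312), 16.902219772338867) [[419.0, 312.0], [486.0, 92.0], [611.0, 130.0], [544.0, 350.0]]
data 2247 80.10655321567947 ((499.0647888183594, -185.2263946533203), (130.4449005126953, 130.07705688476562), 89.70228576660156) [[434.0, -250.0], [564.0, -251.0], [564.0, -120.0], [434.0, -120.0]]
```

The top view shows the wide box at about (195,235) with its ribs at (197,250). The narrow box is at (344,232), the figurine at (271,188) and the marker at (220,288). The box sizes, heights and yaw (16.9°) all fit the text. I'll turn the tool to the box's yaw and shut the fingers.

Emit:
send_rows:
  targets:
    - {"gripper": 1, "z": -1.5, "az": -6.58}
    - {"gripper": 1, "z": -1.5, "az": -6.58}
    - {"gripper": 1, "z": -1.5, "az": -6.58}
    - {"gripper": 1, "z": -1.5, "az": -6.58}
    - {"gripper": 1, "z": -1, "az": -6.58}

```text
$.targets[0]: bad value
```

```bash
cat >> h.py <<'E'
from scipy.spatial.transform import Rotation as R
C=np.array([514.9,220.9]);A=np.deg2rad(16.9)
def b2w(x,y,z): return np.array([C[0]+x*np.cos(A)-y*np.sin(A),C[1]+x*np.sin(A)+y*np.cos(A),z])
def go(t):
    s=arm.read_state();r=R.from_quat(s['ee_rot']);print('t',s['clock'],'pos',s['position'].round(1),'F',s['contact_force'].round(1),'w',round(s['gripper_width'],1),'yaw',np.degrees(np.arctan2(*r.as_matrix()[[1,0],[0,0]])).round(2),'zax',r.as_matrix()[:,2].round(3))
    d=r.inv().apply(np.array(t)-s['position']);print('target',np.round(t,1),'tool shift cm',(d/10).round(2))
E
python3 - <<'E'
from h import *
go(b2w(-90,0,290))
s=arm.read_state();m=np.array(arm.camera_model('wrist')['cam_to_world']);r=R.from_quat(s['ee_rot'])
print('cam in tool',r.inv().apply(m[:3,3]-s['position']).round(0),'cam z in tool',r.inv().apply(m[:3,2]).round(2))
E
```

```text
t 0.9 pos [172.  600.9 231.3] F [-0.7 -0.2  0.5] w 85.5 yaw -15.98 zax [ 0.  0. -1.]
target [428.8 194.7 290. ] tool shift cm [35.87 31.98 -5.87]
cam in tool [  76.    1. -143.] cam z in tool [-0.3   0.    0.95]
```

Emit:
send_rows:
  targets:
    - {"gripper": 1, "x": 2.5, "y": 2.2, "z": -1.2, "ax": 0, "ay": 0, "az": 0}
    - {"gripper": 1, "x": 2.5, "y": 2.2, "z": -1.2, "ax": 0, "ay": 0, "az": 0}
    - {"gripper": 1, "x": 2.5, "y": 2.2, "z": -1.2, "ax": 0, "ay": 0, "az": 0}
    - {"gripper": 1, "x": 2.5, "y": 2.2, "z": -1.2, "ax": 0, "ay": 0, "az": 0}
    - {"gripper": 1, "x": 2.5, "y": 2.2, "z": -1.2, "ax": 0, "ay": 0, "az": 0}

```text
clock: 1.32
position: [262.4, 459.3, 291.9]
ee_rot: [0.99, -0.139, 0.0, -0.0]
contact_force: [1.3, -0.1, -0.2]
gripper_width: 25.7
grasp_force: 0.0
```

Emit:
send_rows:
  targets:
    - {"gripper": 1, "x": 2.5, "y": 2.2, "z": 0, "ax": 0, "ay": 0, "az": 0}
    - {"gripper": 1, "x": 2.5, "y": 2.2, "z": 0, "ax": 0, "ay": 0, "az": 0}
    - {"gripper": 1, "x": 2.5, "y": 2.2, "z": 0, "ax": 0, "ay": 0, "az": 0}
    - {"gripper": 1, "x": 2.5, "y": 2.2, "z": 0, "ax": 0, "ay": 0, "az": 0}
    - {"gripper": 1, "x": 2.5, "y": 2.2, "z": 0, "ax": 0, "ay": 0, "az": 0}

```text
clock: 1.73
position: [352.3, 319.0, 291.7]
ee_rot: [0.99, -0.139, 0.0, -0.0]
contact_force: [1.2, -0.0, 0.1]
gripper_width: -0.1
grasp_force: 0.0
```

Emit:
send_rows:
  targets:
    - {"gripper": 1, "x": 2.5, "y": 2.2, "z": 0, "ax": 0, "ay": 0, "az": 0}
    - {"gripper": 1, "x": 2.5, "y": 2.2, "z": 0, "ax": 0, "ay": 0, "az": 0}
    - {"gripper": 1, "x": 2.5, "y": 2.5, "z": 0, "ax": 0, "ay": 0, "az": 0}
    - {"gripper": 1, "x": 2.5, "y": 2.5, "z": 0, "ax": 0, "ay": 0, "az": 0}
    - {"gripper": 1, "x": 0, "y": 0, "z": 0, "ax": 0, "ay": 0, "az": 7}

```text
clock: 2.15
position: [423.5, 198.5, 291.6]
ee_rot: [0.979, -0.202, 0.0, 0.0]
contact_force: [0.9, 0.2, -0.4]
gripper_width: 0.1
grasp_force: 0.0
```

Emit:
send_rows:
  targets:
    - {"gripper": 1, "x": 0, "y": 0, "z": 0, "ax": 0, "ay": 0, "az": 7}
    - {"gripper": 1, "x": 0, "y": 0, "z": 0, "ax": 0, "ay": 0, "az": 7}
    - {"gripper": 1, "x": 0, "y": 0, "z": 0, "ax": 0, "ay": 0, "az": 7}
    - {"gripper": 1, "x": 0, "y": 0, "z": 0, "ax": 0, "ay": 0, "az": 7}
    - {"gripper": 1, "x": 0, "y": 0, "z": 0, "ax": 0, "ay": 0, "az": 7}

```text
clock: 2.57
position: [422.0, 202.5, 291.5]
ee_rot: [0.873, -0.487, 0.0, -0.0]
contact_force: [-0.8, 0.8, -0.6]
gripper_width: -0.0
grasp_force: 0.0
```

Emit:
send_rows:
  targets:
    - {"gripper": 1, "x": 0, "y": 0, "z": 0, "ax": 0, "ay": 0, "az": 7}
    - {"gripper": 1, "x": 0, "y": 0, "z": 0, "ax": 0, "ay": 0, "az": 7}
    - {"gripper": 1, "x": 0, "y": 0, "z": 0, "ax": 0, "ay": 0, "az": 7}
    - {"gripper": 1, "x": 0, "y": 0, "z": 0, "ax": 0, "ay": 0, "az": 7}
    - {"gripper": 1, "x": 0, "y": 0, "z": 0, "ax": 0, "ay": 0, "az": 7}

```text
clock: 2.98
position: [422.0, 202.6, 291.5]
ee_rot: [-0.686, 0.727, -0.0, 0.0]
contact_force: [-1.1, -0.4, -0.4]
gripper_width: -0.4
grasp_force: 0.0
```

Emit:
send_rows:
  targets:
    - {"gripper": 1, "x": 0, "y": 0, "z": 0, "ax": 0, "ay": 0, "az": 7}
    - {"gripper": 1, "x": 0, "y": 0, "z": 0, "ax": 0, "ay": 0, "az": 7}
    - {"gripper": 1, "x": 0, "y": 0, "z": 0, "ax": 0, "ay": 0, "az": 7}
    - {"gripper": 1, "x": 0, "y": 0, "z": 0, "ax": 0, "ay": 0, "az": 7}
    - {"gripper": 1, "x": 0, "y": 0, "z": 0, "ax": 0, "ay": 0, "az": 7}

```text
clock: 3.4
position: [422.0, 202.6, 291.4]
ee_rot: [-0.436, 0.9, 0.0, 0.0]
contact_force: [-0.5, 0.4, -0.3]
gripper_width: -0.0
grasp_force: 0.0
```

Emit:
send_rows:
  targets:
    - {"gripper": 1, "x": 0, "y": 0, "z": 0, "ax": 0, "ay": 0, "az": 7}
    - {"gripper": 1, "x": 0, "y": 0, "z": 0, "ax": 0, "ay": 0, "az": 7}
    - {"gripper": 1, "x": 0, "y": 0, "z": 0, "ax": 0, "ay": 0, "az": 7}
    - {"gripper": 1, "x": 0, "y": 0, "z": 0, "ax": 0, "ay": 0, "az": 7}
    - {"gripper": 1, "x": 0, "y": 0, "z": 0, "ax": 0, "ay": 0, "az": 7.1}

```text
clock: 3.82
position: [422.0, 202.6, 291.5]
ee_rot: [-0.144, 0.99, 0.0, 0.0]
contact_force: [-0.6, 0.1, -0.3]
gripper_width: 0.3
grasp_force: 0.0
```

```bash
python3 - <<'E'
from h import *
go(b2w(-49,0,100))
im,d,m=shot('wrist','w1.png')
print([(r['rect'],r['score']) for r in arm.boxes_of('wrist','power_press')][:2],arm.read_state()['joints'].round(2))
v,u=np.mgrid[:420,:560];P=world(m,u.ravel(),v.ravel(),d.ravel().astype(float))
p=P[(abs(P[:,2]-80)<5)&(d.ravel()>0)];print(len(p),np.median(p[:,2]));r=cv2.minAreaRect(p[:,:2].astype(np.float32));print(r)
# project predicted points
T=np.linalg.inv(np.array(m['cam_to_world']))
for q in [(-49,0,80),(-65,115,80),(-65,-115,80),(65,115,80),(65,-115,80)]:
    c=T@np.append(b2w(*q),1);print(q,(m['fx']*c[0]/c[2]+m['cx']).round(1),(m['fy']*c[1]/c[2]+m['cy']).round(1))
E
```

```text
t 3.8167 pos [422.  202.6 291.5] F [-0.6  0.1 -0.3] w 0.3 yaw -163.42 zax [ 0.  0. -1.]
target [468.  206.7 100. ] tool shift cm [-4.52 -0.93 19.15]
[([160.7, 201.0, 224.3, 109.7], 0.68)] [ 0.8   0.07 -0.25 -0.   -1.24 -2.07]
20444 80.94287580944851
((506.23736572265625, 315.80218505859375), (173.97869873046875, 442.09100341796875), 4.683464050292969)
(-49, 0, 80) 273.6 220.6
(-65, 115, 80) 385.6 205.4
(-65, -115, 80) 161.4 206.2
(65, 115, 80) 376.1 315.2
(65, -115, 80) 173.3 315.9
```

View pics/w1.png

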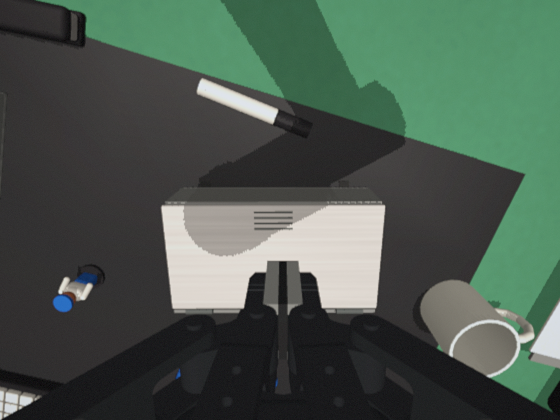

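The ribs are at about (273,220), where I predicted them, and the plate corners match to within 1–2 px. The plate height is about 80.5 mm from both views. I'll move over the ribs now.

Emit:
send_rows:
  targets:
    - {"gripper": 1, "x": -1.1, "y": -0.23, "z": 3.8, "ax": 0, "ay": 0, "az": 0}
    - {"gripper": 1, "x": -1.1, "y": -0.23, "z": 3.8, "ax": 0, "ay": 0, "az": 0}
    - {"gripper": 1, "x": -1.1, "y": -0.23, "z": 3.8, "ax": 0, "ay": 0, "az": 0}
    - {"gripper": 1, "x": -1.2, "y": -0.24, "z": 3.8, "ax": 0, "ay": 0, "az": 0}
    - {"gripper": 1, "x": 0, "y": 0, "z": 3.0, "ax": 0, "ay": 0, "az": 0}

```text
clock: 4.33
position: [468.8, 206.7, 106.8]
ee_rot: [-0.149, 0.989, -0.0, -0.0]
contact_force: [-0.8, 0.1, -0.0]
gripper_width: 0.2
grasp_force: 0.0
```

Emit:
send_rows:
  targets:
    - {"gripper": 1, "x": 0, "y": 0, "z": 0.6, "ax": 0, "ay": 0, "az": 0}
    - {"gripper": 1, "x": 0, "y": 0, "z": 0, "ax": 0, "ay": 0, "az": 0}

```text
clock: 4.5
position: [466.8, 205.9, 101.5]
ee_rot: [-0.148, 0.989, -0.002, -0.002]
contact_force: [-0.4, 1.0, 0.5]
gripper_width: -0.1
grasp_force: 0.0
```

```bash
python3 - <<'E'
from h import *
go(b2w(-49,0,80))
E
```

```text
t 4.5 pos [466.8 205.9 101.5] F [-0.4  1.   0.5] w -0.1 yaw -162.96 zax [-0.004 -0.004 -1.   ]
target [468.  206.7  80. ] tool shift cm [-0.15  0.04  2.15]
```

Emit:
send_rows:
  targets:
    - {"gripper": 1, "x": 0, "y": 0, "z": 0.7, "ax": 0, "ay": 0, "az": 0}
    - {"gripper": 1, "x": 0, "y": 0, "z": 0.7, "ax": 0, "ay": 0, "az": 0}
    - {"gripper": 1, "x": 0, "y": 0, "z": 0.4, "ax": 0, "ay": 0, "az": 0}
    - {"gripper": 1, "x": 0, "y": 0, "z": 0, "ax": 0, "ay": 0, "az": 0}

```text
clock: 4.83
position: [467.7, 207.0, 85.7]
ee_rot: [-0.147, 0.989, 0.0, 0.0]
contact_force: [-0.0, 0.4, -0.0]
gripper_width: 0.1
grasp_force: 0.0
```

Emit:
send_rows:
  targets:
    - {"gripper": 1, "x": 0, "y": 0, "z": 0.15, "ax": 0, "ay": 0, "az": 0}
    - {"gripper": 1, "x": 0, "y": 0, "z": 0.15, "ax": 0, "ay": 0, "az": 0}
    - {"gripper": 1, "x": 0, "y": 0, "z": 0.15, "ax": 0, "ay": 0, "az": 0}

```text
clock: 5.08
position: [468.0, 207.1, 81.2]
ee_rot: [-0.147, 0.989, 0.0, 0.0]
contact_force: [-0.2, 0.3, -0.3]
gripper_width: -0.1
grasp_force: 0.0
```

Emit:
send_rows:
  targets:
    - {"gripper": 1, "x": 0, "y": 0, "z": 0.15, "ax": 0, "ay": 0, "az": 0}
    - {"gripper": 1, "x": 0, "y": 0, "z": 0.15, "ax": 0, "ay": 0, "az": 0}
    - {"gripper": 1, "x": 0, "y": 0, "z": 0.1, "ax": 0, "ay": 0, "az": 0}

```text
clock: 5.33
position: [468.0, 207.1, 77.1]
ee_rot: [-0.147, 0.989, 0.0, 0.0]
contact_force: [-1.4, 0.1, 4.4]
gripper_width: 0.3
grasp_force: 1.9
```

Emit:
send_rows:
  targets:
    - {"gripper": 1, "x": 0, "y": 0, "z": 0.1, "ax": 0, "ay": 0, "az": 0}

```text
clock: 5.42
position: [468.0, 207.0, 76.1]
ee_rot: [-0.147, 0.989, 0.0, 0.0]
contact_force: [-1.7, 0.4, 4.9]
gripper_width: -0.2
grasp_force: 2.1
```

Emit:
send_rows:
  targets:
    - {"gripper": 1, "x": 0, "y": 0, "z": 0.1, "ax": 0, "ay": 0, "az": 0}

```text
clock: 5.5
position: [468.0, 207.0, 75.1]
ee_rot: [-0.147, 0.989, 0.0, 0.0]
contact_force: [-1.3, -0.2, 4.4]
gripper_width: 0.0
grasp_force: 2.2
```

Emit:
send_rows:
  targets:
    - {"gripper": 1, "x": 0, "y": 0, "z": 0.05, "ax": 0, "ay": 0, "az": 0}

```text
clock: 5.58
position: [468.0, 207.0, 74.7]
ee_rot: [-0.147, 0.989, 0.0, 0.0]
contact_force: [-2.8, 0.1, 9.0]
gripper_width: -0.1
grasp_force: 4.7
```

It's at the firm stop with 9 N. I'll let go and retreat up and towards the robot.

Emit:
send_rows:
  targets:
    - {"gripper": 1, "x": 0.5, "y": 0, "z": -2.0, "ax": 0, "ay": 0, "az": 0}
    - {"gripper": 1, "x": 2.4, "y": 0, "z": -3.2, "ax": 0, "ay": 0, "az": 0}
    - {"gripper": 1, "x": 2.6, "y": 0, "z": -3.0, "ax": 0, "ay": 0, "az": 0}
    - {"gripper": 1, "x": 2.6, "y": 0, "z": -3.0, "ax": 0, "ay": 0, "az": 0}
    - {"gripper": 1, "x": 0, "y": 0, "z": -4, "ax": 0, "ay": 0, "az": 0}

```text
clock: 6.0
position: [384.7, 179.7, 224.6]
ee_rot: [-0.147, 0.989, -0.002, -0.004]
contact_force: [0.6, 1.6, -0.5]
gripper_width: 0.0
grasp_force: 0.0
```

Emit:
send_rows:
  targets:
    - {"gripper": 1, "x": 0, "y": 0, "z": -2, "ax": 0, "ay": 0, "az": 0}
    - {"gripper": 1, "x": 0, "y": 0, "z": 0, "ax": 0, "ay": 0, "az": 0}
    - {"gripper": 1, "x": 0, "y": 0, "z": 0, "ax": 0, "ay": 0, "az": 0}
    - {"gripper": 1, "x": 0, "y": 0, "z": 0, "ax": 0, "ay": 0, "az": 0}
    - {"gripper": 1, "x": 0, "y": 0, "z": 0, "ax": 0, "ay": 0, "az": 0}

```text
clock: 6.42
position: [389.7, 182.7, 244.6]
ee_rot: [-0.147, 0.989, -0.001, -0.002]
contact_force: [0.7, -0.9, 0.1]
gripper_width: 0.4
grasp_force: 0.0
```

Emit:
send_rows:
  targets:
    - {"gripper": 1, "x": 0, "y": 0, "z": 0, "ax": 0, "ay": 0, "az": 0}
    - {"gripper": 1, "x": 0, "y": 0, "z": 0, "ax": 0, "ay": 0, "az": 0}
    - {"gripper": 1, "x": 0, "y": 0, "z": 0, "ax": 0, "ay": 0, "az": 0}
    - {"gripper": 1, "x": 0, "y": 0, "z": 0, "ax": 0, "ay": 0, "az": 0}
    - {"gripper": 1, "x": 0, "y": 0, "z": 0, "ax": 0, "ay": 0, "az": 0}

```text
clock: 6.83
position: [390.3, 183.3, 246.1]
ee_rot: [-0.147, 0.989, -0.0, -0.0]
contact_force: [-0.0, -0.0, -0.3]
gripper_width: 0.2
grasp_force: 0.0
```

Emit:
send_rows:
  targets:
    - {"gripper": 1, "x": 0, "y": 0, "z": 0, "ax": 0, "ay": 0, "az": 0}
    - {"gripper": 1, "x": 0, "y": 0, "z": 0, "ax": 0, "ay": 0, "az": 0}
    - {"gripper": 1, "x": 0, "y": 0, "z": 0, "ax": 0, "ay": 0, "az": 0}
    - {"gripper": 1, "x": 0, "y": 0, "z": 0, "ax": 0, "ay": 0, "az": 0}
    - {"gripper": 1, "x": 0, "y": 0, "z": 0, "ax": 0, "ay": 0, "az": 0}

```text
clock: 7.25
position: [390.3, 183.3, 246.3]
ee_rot: [-0.147, 0.989, 0.0, 0.0]
contact_force: [1.0, -0.6, -0.1]
gripper_width: 0.2
grasp_force: 0.0
```

Emit:
send_rows:
  targets:
    - {"gripper": 1, "x": 0, "y": 0, "z": 0, "ax": 0, "ay": 0, "az": 0}
    - {"gripper": 1, "x": 0, "y": 0, "z": 0, "ax": 0, "ay": 0, "az": 0}
    - {"gripper": 1, "x": 0, "y": 0, "z": 0, "ax": 0, "ay": 0, "az": 0}
    - {"gripper": 1, "x": 0, "y": 0, "z": 0, "ax": 0, "ay": 0, "az": 0}
    - {"gripper": 1, "x": 0, "y": 0, "z": 0, "ax": 0, "ay": 0, "az": 0}

```text
clock: 7.67
position: [390.3, 183.3, 246.3]
ee_rot: [-0.147, 0.989, 0.0, 0.0]
contact_force: [0.6, -0.5, -0.4]
gripper_width: 0.1
grasp_force: 0.0
```

Emit:
send_rows:
  targets:
    - {"gripper": 1, "x": 0, "y": 0, "z": 0, "ax": 0, "ay": 0, "az": 0}
    - {"gripper": 1, "x": 0, "y": 0, "z": 0, "ax": 0, "ay": 0, "az": 0}
    - {"gripper": 1, "x": 0, "y": 0, "z": 0, "ax": 0, "ay": 0, "az": 0}
    - {"gripper": 1, "x": 0, "y": 0, "z": 0, "ax": 0, "ay": 0, "az": 0}
    - {"gripper": 1, "x": 0, "y": 0, "z": 0, "ax": 0, "ay": 0, "az": 0}

```text
clock: 8.08
position: [390.3, 183.3, 246.3]
ee_rot: [-0.147, 0.989, -0.0, -0.0]
contact_force: [-0.6, 0.4, 0.8]
gripper_width: -0.1
grasp_force: 0.0
```

```bash
python3 - <<'E'
from h import *
go(b2w(-34,-83,95))
im,d,m=shot('wrist','w2.png')
print([(r['rect'],r['score']) for r in arm.boxes_of('wrist','power_switch')][:2])
T=np.linalg.inv(np.array(m['cam_to_world']))
for q in [(-31,-83,67),(-38,-96,69),(-38,-70,69),(2,-83,62),(60,115,77),(82,115,200),(82,-115,200)]:
    c=T@np.append(b2w(*q),1);print(q,(m['fx']*c[0]/c[2]+m['cx']).round(1),(m['fy']*c[1]/c[2]+m['cy']).round(1))
E
```

```text
t 8.0833 pos [390.3 183.3 246.3] F [-0.6  0.4  0.8] w -0.1 yaw -163.07 zax [-0. -0. -1.]
target [506.5 131.6  95. ] tool shift cm [-9.61 -8.33 15.13]
[([186.2, 273.9, 28.2, 32.6], 0.89)]
(-31, -83, 67) 199.1 282.0
(-38, -96, 69) 185.0 276.6
(-38, -70, 69) 211.4 276.7
(2, -83, 62) 202.3 308.0
(60, 115, 77) 391.7 364.6
(82, 115, 200) 436.8 506.6
(82, -115, 200) 126.7 506.1
```

View pics/w2.png

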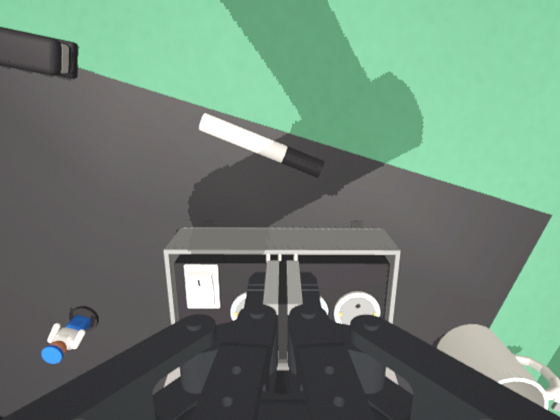

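The hatch is open. The white rocker shows at columns 186–214, rows 264–306, close to my prediction. Next I'll check its height and the upright hatch.

```bash
python3 - <<'E'
from h import *
m=dict(np.load('pics/w2.png.npz'));d=m['d'];im=m['im']
v,u=np.mgrid[255:312,180:220];P=world(m,u.ravel(),v.ravel(),d[255:312,180:220].ravel().astype(float))
w=(im[255:312,180:220].min(2).ravel()>170)&(P[:,2]>45)
q=P[w];l=np.c_[(q[:,:2]-C)@[[np.cos(A),-np.sin(A)],[np.sin(A),np.cos(A)]],q[:,2]]
for a in range(-70,20,8):
    k=(l[:,0]>=a)&(l[:,0]<a+8)
    if k.any(): print(a,k.sum(),l[k,1].min().round(1),l[k,1].max().round(1),np.median(l[k,2]).round(1))
im,d,m=shot('scene','s2.png')
v,u=np.mgrid[:420,:560];P=world(m,u.ravel(),v.ravel(),d.ravel().astype(float))
l=np.c_[(P[:,:2]-C)@[[np.cos(A),-np.sin(A)],[np.sin(A),np.cos(A)]],P[:,2]]
k=(abs(l[:,1])<110)&(l[:,0]>40)&(l[:,0]<110)&(l[:,2]>90)
for z in (100,130,160,185): 
    kk=k&(abs(l[:,2]-z)<10);print(z,kk.sum(),np.median(l[kk,0]))
E
```

```text
-46 313 -101.2 -66.4 55.8
-38 283 -102.0 -66.8 67.1
-30 195 -101.4 -66.3 64.5
-22 210 -102.3 -66.6 62.4
-14 229 -101.9 -66.5 62.3
-6 199 -102.1 -66.4 62.3
2 55 -102.0 -66.8 53.4
100 290 67.78158791301081
130 301 73.01311105001523
160 328 78.53238726353987
185 424 82.63649607766729
```

Emit:
send_rows:
  targets:
    - {"gripper": 1, "x": -1.9, "y": -1.67, "z": 0, "ax": 0, "ay": 0, "az": 0}
    - {"gripper": 1, "x": -1.9, "y": -1.67, "z": 0, "ax": 0, "ay": 0, "az": 0}
    - {"gripper": 1, "x": -1.9, "y": -1.67, "z": 0.5, "ax": 0, "ay": 0, "az": 0}
    - {"gripper": 1, "x": -1.9, "y": -1.67, "z": 1.5, "ax": 0, "ay": 0, "az": 0}
    - {"gripper": 1, "x": -1.9, "y": -1.67, "z": 2, "ax": 0, "ay": 0, "az": 0}

```text
clock: 8.65
position: [507.7, 131.0, 207.3]
ee_rot: [-0.147, 0.989, 0.001, 0.002]
contact_force: [0.5, 0.2, -0.5]
gripper_width: -0.4
grasp_force: 0.0
```

Emit:
send_rows:
  targets:
    - {"gripper": 1, "x": 0, "y": 0, "z": 3, "ax": 0, "ay": 0, "az": 0}
    - {"gripper": 1, "x": 0, "y": 0, "z": 3, "ax": 0, "ay": 0, "az": 0}
    - {"gripper": 1, "x": 0, "y": 0, "z": 3, "ax": 0, "ay": 0, "az": 0}
    - {"gripper": 1, "x": 0, "y": 0, "z": 1.5, "ax": 0, "ay": 0, "az": 0}
    - {"gripper": 1, "x": 0, "y": 0, "z": 0, "ax": 0, "ay": 0, "az": 0}

```text
clock: 9.07
position: [503.1, 129.6, 97.4]
ee_rot: [-0.147, 0.989, -0.001, -0.004]
contact_force: [-0.1, -0.2, 1.1]
gripper_width: 0.1
grasp_force: 0.0
```

```bash
python3 - <<'E'
from h import *
go(b2w(-33,-83.5,72))
E
```

```text
t 9.0667 pos [503.1 129.6  97.4] F [-0.1 -0.2  1.1] w 0.1 yaw -163.13 zax [-0.008 -0.004 -1.   ]
target [507.6 131.4  72. ] tool shift cm [-0.51  0.04  2.53]
```

Emit:
send_rows:
  targets:
    - {"gripper": 1, "x": -0.1, "y": 0, "z": 0.8, "ax": 0, "ay": 0, "az": 0}
    - {"gripper": 1, "x": 0, "y": 0, "z": 0.8, "ax": 0, "ay": 0, "az": 0}
    - {"gripper": 1, "x": 0, "y": 0, "z": 0.6, "ax": 0, "ay": 0, "az": 0}
    - {"gripper": 1, "x": 0, "y": 0, "z": 0.4, "ax": 0, "ay": 0, "az": 0}
    - {"gripper": 1, "x": 0, "y": 0, "z": 0, "ax": 0, "ay": 0, "az": 0}

```text
clock: 9.48
position: [506.2, 131.3, 74.9]
ee_rot: [-0.147, 0.989, -0.0, -0.0]
contact_force: [0.1, 0.6, 0.3]
gripper_width: -0.4
grasp_force: 0.0
```

```bash
python3 - <<'E'
from h import *
go(b2w(-33,-83.5,63))
E
```

```text
t 9.4833 pos [506.2 131.3  74.9] F [0.1 0.6 0.3] w -0.4 yaw -163.08 zax [-0.001 -0.    -1.   ]
target [507.6 131.4  63. ] tool shift cm [-0.14 -0.03  1.19]
```

Emit:
send_rows:
  targets:
    - {"gripper": 1, "x": 0, "y": 0, "z": 0.25, "ax": 0, "ay": 0, "az": 0}
    - {"gripper": 1, "x": 0, "y": 0, "z": 0.25, "ax": 0, "ay": 0, "az": 0}
    - {"gripper": 1, "x": 0, "y": 0, "z": 0.2, "ax": 0, "ay": 0, "az": 0}

```text
clock: 9.73
position: [506.6, 131.5, 68.5]
ee_rot: [-0.147, 0.989, 0.0, 0.0]
contact_force: [-0.9, -0.4, 1.2]
gripper_width: 0.0
grasp_force: 0.9
```

Emit:
send_rows:
  targets:
    - {"gripper": 1, "x": 0, "y": 0, "z": 0.15, "ax": 0, "ay": 0, "az": 0}
    - {"gripper": 1, "x": 0, "y": 0, "z": 0.15, "ax": 0, "ay": 0, "az": 0}

```text
clock: 9.9
position: [506.1, 131.2, 65.3]
ee_rot: [-0.147, 0.989, -0.0, -0.0]
contact_force: [-0.9, 0.3, 1.7]
gripper_width: -0.2
grasp_force: 1.0
```

Emit:
send_rows:
  targets:
    - {"gripper": 1, "x": 0, "y": 0, "z": 0.1, "ax": 0, "ay": 0, "az": 0}

```text
clock: 9.98
position: [506.1, 131.2, 64.2]
ee_rot: [-0.147, 0.989, -0.0, -0.0]
contact_force: [-2.3, -0.5, 1.7]
gripper_width: -0.1
grasp_force: 0.9
```

Emit:
send_rows:
  targets:
    - {"gripper": 1, "x": 0, "y": 0, "z": 0.1, "ax": 0, "ay": 0, "az": 0}

```text
clock: 10.07
position: [506.2, 131.2, 63.3]
ee_rot: [-0.147, 0.989, -0.0, -0.0]
contact_force: [-1.1, -0.2, 2.0]
gripper_width: 0.1
grasp_force: 0.9
```

Emit:
send_rows:
  targets:
    - {"gripper": 1, "x": 0, "y": 0, "z": 0.1, "ax": 0, "ay": 0, "az": 0}

```text
clock: 10.15
position: [506.3, 131.2, 62.3]
ee_rot: [-0.147, 0.989, -0.0, -0.0]
contact_force: [-1.2, -1.1, 2.4]
gripper_width: 0.3
grasp_force: 0.9
```

Emit:
send_rows:
  targets:
    - {"gripper": 1, "x": 0, "y": 0, "z": 0, "ax": 0, "ay": 0, "az": 0}

```text
clock: 10.23
position: [506.5, 131.4, 62.2]
ee_rot: [-0.147, 0.989, -0.0, 0.0]
contact_force: [-0.1, 0.5, -0.2]
gripper_width: -0.1
grasp_force: 0.0
```

Emit:
send_rows:
  targets:
    - {"gripper": 1, "x": 0, "y": 0, "z": 0.06, "ax": 0, "ay": 0, "az": 0}

```text
clock: 10.32
position: [506.8, 131.5, 62.0]
ee_rot: [-0.147, 0.989, -0.0, 0.0]
contact_force: [-2.3, -0.1, 7.4]
gripper_width: 0.0
grasp_force: 3.6
```

Emit:
send_rows:
  targets:
    - {"gripper": 1, "x": 0, "y": 0, "z": 0.05, "ax": 0, "ay": 0, "az": 0}

```text
clock: 10.4
position: [506.8, 131.5, 62.0]
ee_rot: [-0.147, 0.989, -0.0, 0.0]
contact_force: [-3.4, 0.2, 9.6]
gripper_width: 0.1
grasp_force: 4.8
```

It's on the firm stop at 62 mm, which means on. I'll go straight up, then back towards the robot.

Emit:
send_rows:
  targets:
    - {"gripper": 1, "x": 0, "y": 0, "z": -1, "ax": 0, "ay": 0, "az": 0}
    - {"gripper": 1, "x": 0, "y": 0, "z": -3, "ax": 0, "ay": 0, "az": 0}
    - {"gripper": 1, "x": 0, "y": 0, "z": -3.5, "ax": 0, "ay": 0, "az": 0}
    - {"gripper": 1, "x": 1, "y": 0, "z": -3.5, "ax": 0, "ay": 0, "az": 0}
    - {"gripper": 1, "x": 2, "y": 0, "z": -3.5, "ax": 0, "ay": 0, "az": 0}

```text
clock: 10.82
position: [479.1, 123.1, 208.2]
ee_rot: [-0.147, 0.989, 0.0, 0.001]
contact_force: [0.5, 0.7, 0.4]
gripper_width: 0.0
grasp_force: 0.0
```

Emit:
send_rows:
  targets:
    - {"gripper": 1, "x": 2.5, "y": 1, "z": -2, "ax": 0, "ay": 0, "az": 0}
    - {"gripper": 1, "x": 2.5, "y": 1, "z": -2, "ax": 0, "ay": 0, "az": 0}
    - {"gripper": 1, "x": 1.5, "y": 1, "z": 0, "ax": 0, "ay": 0, "az": 0}
    - {"gripper": 1, "x": 0, "y": 0, "z": 0, "ax": 0, "ay": 0, "az": 0}
    - {"gripper": 1, "x": 0, "y": 0, "z": 0, "ax": 0, "ay": 0, "az": 0}

```text
clock: 11.23
position: [406.7, 132.7, 247.2]
ee_rot: [-0.148, 0.989, 0.001, 0.001]
contact_force: [-0.0, -0.6, 0.9]
gripper_width: 0.0
grasp_force: 0.0
```

Emit:
send_rows:
  targets:
    - {"gripper": 1, "x": 0, "y": 0, "z": 0, "ax": 0, "ay": 0, "az": 0}
    - {"gripper": 1, "x": 0, "y": 0, "z": 0, "ax": 0, "ay": 0, "az": 0}
    - {"gripper": 1, "x": 0, "y": 0, "z": 0, "ax": 0, "ay": 0, "az": 0}
    - {"gripper": 1, "x": 0, "y": 0, "z": 0, "ax": 0, "ay": 0, "az": 0}

```text
clock: 11.57
position: [407.3, 132.3, 245.6]
ee_rot: [-0.147, 0.989, -0.0, -0.001]
contact_force: [-0.4, -0.8, 0.1]
gripper_width: -0.1
grasp_force: 0.0
```

```bash
python3 - <<'E'
from h import *
go(b2w(-33,-83.5,63))
Rm=[[np.cos(A),-np.sin(A)],[np.sin(A),np.cos(A)]]
def loc(cam,f):
    im,d,m=shot(cam,f);v,u=np.mgrid[:420,:560];P=world(m,u.ravel(),v.ravel(),d.ravel().astype(float));return np.c_[(P[:,:2]-C)@Rm,P[:,2]]
for cam in ('wrist','top'):
    l=loc(cam,cam+'3.png');print(cam)
    for a in range(-40,8,6):
        k=(abs(l[:,1]+83)<11)&(l[:,0]>=a)&(l[:,0]<a+6)&(l[:,2]>40)&(l[:,2]<90);print(a,k.sum(),np.median(l[k,2]).round(1))
l=loc('scene','s3.png');k=(abs(l[:,1])<110)&(l[:,0]>40)&(l[:,0]<110)
for z in (100,185): kk=k&(abs(l[:,2]-z)<10);print(z,kk.sum(),np.median(l[kk,0]))
E
```

```text
t 11.5667 pos [407.3 132.3 245.6] F [-0.4 -0.8  0.1] w -0.1 yaw -163.12 zax [-0.001 -0.001 -1.   ]
target [507.6 131.4  63. ] tool shift cm [-9.6  -2.98 18.24]
wrist
-40 120 59.2
-34 33 62.9
-28 26 62.3
-22 21 62.4
-16 20 64.7
-10 9 66.9
-4 2 68.5
2 0 nan
top
-40 20 60.4
-34 18 62.1
-28 20 61.8
-22 16 62.1
-16 18 63.0
-10 18 66.4
-4 20 67.8
2 9 52.9
100 293 67.646442979359
185 410 82.65334272198258
  return _methods._mean(a, axis=axis, dtype=dtype,
  ret = ret.dtype.type(ret / rcount)
```

View pics/s3.png

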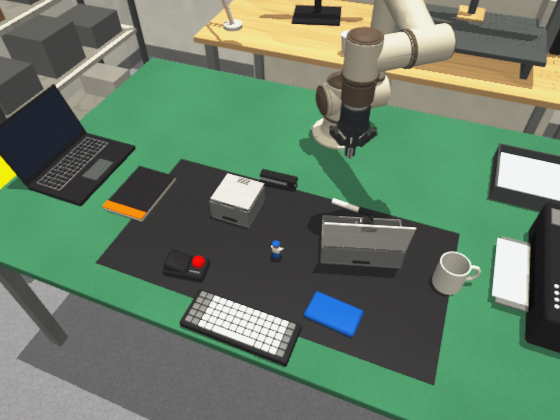

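The scene view shows the wide hatch upright at (365,240), the narrow box shut at (237,200), and the figurine at (277,250) and the marker at (345,205) undisturbed. The rocker's near half is level at 62 mm and its far half is raised, so it's on, and the arm is clear.

```bash
python3 -c "
from bench import arm
print(arm.job_done())"
```

```text
the job is handed in; nothing more can be done
None
```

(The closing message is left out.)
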